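# Drop a tube plug through the spring flap

## Robot

A 6-joint arm with a two-finger parallel gripper is mounted at the origin on the work surface. World frame = base frame: x ahead of the robot, y to its left, z up, the work surface at z = 0. Lengths are in m, angles in rad, forces in N, time in s.
With the tool pointing down it reaches from about 0.425 to 0.95 m from the base axis. Payload 3.5 kg.
Tool frame: the origin (TCP) lies at the very end of the fingers, on their centre line; the grasp point (between the pads) lies 19 mm behind it; y points along the fingers, z is the direction in which the jaws open and shut, and the axes are right-handed (so a half turn about y gives the same grasp; the last joint's range is limited). The gripper opens to 85 mm and grips with 20 to 120 N. Pads are 22 mm wide; open, the fingers measure 114 mm over their backs; the gripper's body (76 mm by 85 mm) begins 54 mm behind the grasp point. The pads swing forward as they close: fully open they stand 13 mm farther back than shut.
Start: joints at [-0.15, 0.286, 1.577, -0, 1.279, -0.15], TCP at [0.675, 0, 0.231] pointing down, gripper open.
Joint ranges: [-2.77, 2.77], [-0.9, 2.22], [0.21, 2.48], [-1.53, 4.67], [0.24, 2.81], [-2.84, 2.84]. Speed limits (rad/s): [2.79, 2.79, 3.14, 3.14, 3.14, 3.14].

## Interface

Orientations are given as a unit quaternion [x, y, z, w].
In Python, from plant import ctrl, cams gives the robot as it stands.
- The arm moves only by the tool play_rows, never from a script. Its argument "steps" is a list of rows, each an object of numbers: "claw": the finger opening in cm, from 0 to 8.54; "tx", "ty", "tz": the shift along the tool's x, y, z in cm; "ax", "ay", "az": the turn, a rotation vector about the tool's x, y, z in degrees. A call has 1 to 12 rows; each row is the pose to reach, as a shift and turn from the pose commanded when the call began, along the tool's axes at that moment; what a row does not reach only later rows make up. A row lasts 1/12 s, in which the tool goes at most 41.7 mm and 7.16 degrees, less where a joint would pass 70% of its speed; a pose out of reach is approached as far as the arm can. A call with a gripper value outside its range is refused whole. The fingers move at their own pace and stop on an object; "grip_force" is the grip in N (left out, the last holds). Time passes only in rows, so rows that repeat a pose let the fingers close. It gives the time, the measured TCP pose, the force and the opening at its end, in the units of the state.
- ctrl.get_state(): the state, without advancing time (a new reading comes with each control period).
- cams.read_camera(name): name is "scene" or "side" or "wrist"; returns (picture, depth): 480x640x3 uint8, blue, green, red; 480x640 float32, m along the optical axis (not along the pixel's ray), 0 where there is no reading.
- cams.camera_model(name): a dict with "intrinsics" (3x3 intrinsics, pixels), "distortion" ([k1, k2, p1, p2, k3] as OpenCV has them; the pictures are not rectified), "rvec" (rotation vector, rad) and "tvec" (3), from world to camera coordinates, as OpenCV has them; the wrist camera has in their place "tool_from_camera" (4x4, takes a point from camera to tool coordinates, whose origin is the TCP and whose axes are the tool frame's). Camera axes: x right, y down, z forward; pixel columns grow to the right and rows downward; lengths in m; the calibration is good to about 2 mm. A picture is of the moment at which its call begins: read the wrist's pose just before it. camera_model takes no time and is no camera call.
- ctrl.sign_off(): hands the job in, once; it reports no verdict.
The state is a dict: "time": time; "qpos": joint angles; "dq": joint speeds; "joint_efforts": joint torques, N m; "eef_pos": TCP position; "tcp_rot": TCP orientation; "contact_force": force on the tool from outside, world axes, zero at the start; "wrist_torque": the same for the moment, N m; "opening": opening from 0.0 (shut) to 1.0 (fully open).
Only numpy, scipy, OpenCV 4.12 (cv2) and the standard library are available. Lean on these libraries where they do the work, as an engineer would, in place of code of your own. Each camera call takes 0.05 s, during which the arm holds its last target.

## Task

The small black tube plug on the raised deck of the wooden return box belongs in the bin behind the box's spring flap. Push the flap open with one finger and, while that finger keeps it open, push the plug with the other finger along the deck and over its edge so that it drops into the bin; then take the hand away so that the flap shuts. Do not pick the plug up, do not push the flap with the plug, and leave everything else on the bench, the spool on the deck included, where it is.

Things in the scene. Friction and masses are not known exactly. Their poses are not given: they have to be found in the camera images.
- dropbox: Wooden return box fixed to the bench. Origin at bench height under the far edge of its deck; x points along the push, from deck to bin, y to the left of the push, z up. In this frame, in mm: the deck is a solid flat shelf 80 high, x -160 to 0, y -65 to 151. A fence 12 thick and 115 high runs along the right from x -160 to 160, inner face at y = -65.
- deck_edge (a point): Point on the far edge of the deck, at its surface, 80 mm straight above the origin of the box; same axes. No wall on the deck's left: the left part (y above 60 mm) is an open ledge.
- bin_mid (a point): Middle of the bin's cork floor, at box x 80, y -2, height 8 mm; same axes as the box. The bin is open at the top and begins at the deck's edge: box x 0 to 160, y -65 to 61 mm. Its left wall is 12 mm thick and 115 mm high, its back wall 12 mm thick and 100 mm high.
- flap (a joint): Angle of the flap in rad: 0 shut, 1.57 wide open (stop at 1.6). An upright aluminium plate 4 mm thick across the end of the deck (box x 2 to 6 mm, height 84 to 120 mm), hinged on an upright pin at its left and reaching right to within 6 mm of the fence. It swings only away from the deck, over the bin, about the pin. A spring shuts it: 0.07 N m when shut, 0.2 N m at 1.5 rad.
- flap_hinge (a point): Foot of the flap's upright hinge pin (8 mm thick, 40 mm high), at box x 4, y 56, height 80 mm; turns with the flap.
- flap_edge (a point): Middle of the flap's free upright edge, 115 mm from the hinge pin, 102 mm above the bench. The flap's top is free: a finger pointing down can push it and move on over the bin.
- plug_mid (a point): Centre, half-way up, of the plug to be pushed: a black plastic disc 50 mm in diameter and 26 mm high with a thin grey ring drawn on top, lying flat on the deck before the flap, its side 10 to 24 mm from the fence. About 60 g, slides easily.
- plug: The same plug; origin at the centre of its underside.
- spool: Bystander: wooden thread spool 32 mm in diameter, 40 mm high, standing on the left ledge of the deck; origin at its underside.
- weight: Bystander: round steel pattern weight, 64 mm in diameter, 50 mm high with its knob, on the bench to the right of the box; origin at its underside.
- big_plug: Bystander: larger black tube plug, 72 mm in diameter, 30 mm high, on the bench to the left of the box; origin at its underside.
- core: Bystander: cardboard tube end 60 mm in diameter, 100 mm high, standing on the bench at the right; origin at its underside.
- wax: Bystander: amber wax jar 70 mm in diameter, 50 mm high, on the bench at the left; origin at its underside.
- mallet: Bystander: hammer lying on the bench at the right; origin at its underside.
- rule: Bystander: steel rule 300 x 30 x 4 mm lying on the bench at the left; origin at its underside.
There are look-alikes about, which are no part of the job. Leave any green or pink look-alike of the plug alone.

How it is judged:
On the way, in this order (a step that is already met when the one before it is completed fails the run):
1. a finger has pushed the flap open (beyond 0.4 rad) while the plug is still on the deck, its centre 20 mm or more before the edge (value of joint flap above 0.4 rad and contact force between the fingers and flap above 0.1 N and x of plug_mid in the frame of dropbox below -0.02 m and z of plug_mid in the frame of dropbox above 0.085 m), for 0.04 s.
2. the plug goes over the edge and drops below the deck while the finger holds the flap open (value of joint flap above 0.4 rad and contact force between the fingers and flap above 0.1 N and x of plug_mid in the frame of dropbox above 0 m and z of plug_mid in the frame of dropbox below 0.075 m), for 0.04 s.
At the end, for the whole second after the job is handed in: The plug lies at rest (under 20 mm/s) inside the bin, its centre less than 60 mm above the bench; the flap is shut (under 0.06 rad); every bystander is within 15 mm of where it stood (x of plug_mid in the frame of dropbox between 0 and 0.16 m and y of plug_mid in the frame of dropbox between -0.065 and 0.061 m and z of plug_mid in the frame of dropbox below 0.06 m and linear speed of plug below 0.02 m/s and value of joint flap below 0.06 rad and distance of each of spool, weight, big_plug, core, wax, mallet, rule from where it was at the start of the episode below 0.015 m); the robot touches nothing.
It fails at once if the plug is lifted: its centre rises more than 15 mm above its place on the deck (z of plug_mid in the frame of dropbox above 0.108 m).
It fails at once if the plug pushes the flap (more than 0.5 N between them) (contact force between plug and flap above 0.5 N).
It fails at once if a bystander is moved by more than 15 mm (distance of any of spool, weight, big_plug, core, wax, mallet, rule from where it was at the start of the episode above 0.015 m).
It also fails if it takes over 48 s, if anything falls off the work surface, if the arm or the gripper's body presses on something with over 40 N, if the wrist force passes 120 N, or if a joint passes its speed limit or range.

## Working session

There is one attempt and no reset: what is moved stays moved. The work goes in short steps, Python scripts to look and compute and a tool call to move; the robot and the scene stay as the last step left them, time stands still between calls to the robot, and variables do not carry over. Pictures are saved under pics/ and viewed, and the job is handed in when it is done.

Besides the shell and the picture viewer there is one more tool, called after "Request:" as name([rows], argument=value, ...), one row to a line, values as JSON. play_rows: Moves the arm, as the interface text tells. Its arguments: {"type":"object","properties":{"steps":{"type":"array","items":{"type":"object","properties":{"claw":{"type":"number"},"tx":{"type":"number"},"ty":{"type":"number"},"tz":{"type":"number"},"ax":{"type":"number"},"ay":{"type":"number"},"az":{"type":"number"}}}},"grip_force":{"type":"number"}},"required":["steps"]}

```bash
ls; mkdir -p pics; python3 - <<'E'
from plant import ctrl,cams
import cv2,json,numpy as np
s=ctrl.get_state();print(s)
for n in("scene","side","wrist"):
    p,d=cams.read_camera(n);cv2.imwrite(f"pics/{n}0.png",p);np.savez(f"{n}0.npz",p=p,d=d)
    print(n,cams.camera_model(n))
E
```

```text
pics
{'time': 0.0, 'qpos': array([-1.49972524e-01,  2.87202364e-01,  1.57817276e+00,  3.29211077e-06,
        1.27860597e+00, -1.49992972e-01]), 'dq': array([0.0002522 , 0.00035615, 0.0010571 , 0.00022078, 0.00017291,
       0.00037658]), 'joint_efforts': array([-1.79628755e-04, -4.05981302e+01, -2.92628127e+01, -1.54224781e-04,
        5.81841552e-03,  3.74769741e-06]), 'eef_pos': array([6.74343166e-01, 1.48185880e-04, 2.29925007e-01]), 'tcp_rot': array([-0.50050481,  0.50067506, -0.49931448,  0.49950423]), 'contact_force': array([-1.13265293, -0.75117796,  0.80789797]), 'wrist_torque': array([ 0.00730384,  0.04345956, -0.05084517]), 'opening': 0.999960607177841}
scene {'intrinsics': array([[517.23079348,   0.        , 315.93254388],
       [  0.        , 517.23079348, 235.37268064],
       [  0.        ,   0.        ,   1.        ]]), 'distortion': array([-0.0312496,  0.       ,  0.       ,  0.       ,  0.       ]), 'rvec': array([ 1.45062341,  2.31183052, -0.73027965]), 'tvec': array([ 0.25455418, -0.33593631,  1.5359843 ])}
side {'intrinsics': array([[582.56275161,   0.        , 
[... 241 characters left out ...]
07841,  1.28385051]), 'tvec': array([0.42854641, 0.28025754, 1.12910552])}
wrist {'intrinsics': array([[387.32758779,   0.        , 316.21851223],
       [  0.        , 387.32758779, 246.32898549],
       [  0.        ,   0.        ,   1.        ]]), 'distortion': array([-0.07812898,  0.        ,  0.        ,  0.        ,  0.        ]), 'tool_from_camera': array([[-1.80655348e-04,  9.53139739e-01,  3.02530337e-01,
        -7.79354199e-02],
       [-5.15969726e-04, -3.02530391e-01,  9.53139600e-01,
        -1.42308859e-01],
       [ 9.99999851e-01,  1.60932707e-05,  5.46444983e-04,
        -9.08915704e-04],
       [ 0.00000000e+00,  0.00000000e+00,  0.00000000e+00,
         1.00000000e+00]])}
```

View pics/scene0.png

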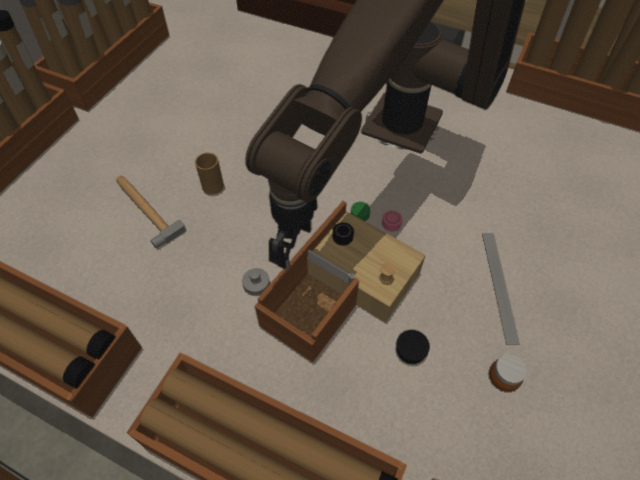

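View pics/side0.png

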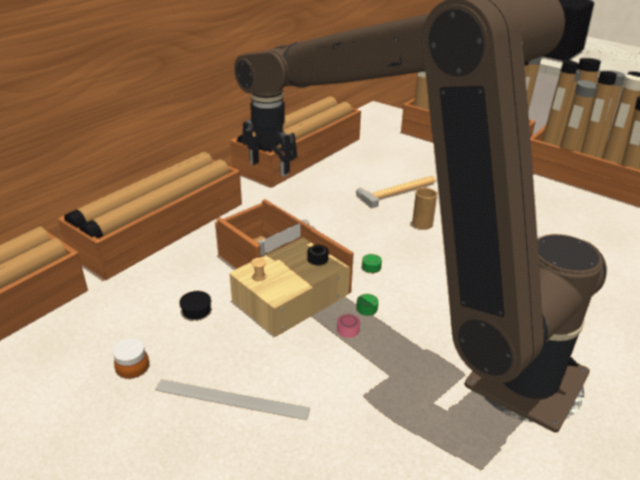

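View pics/wrist0.png

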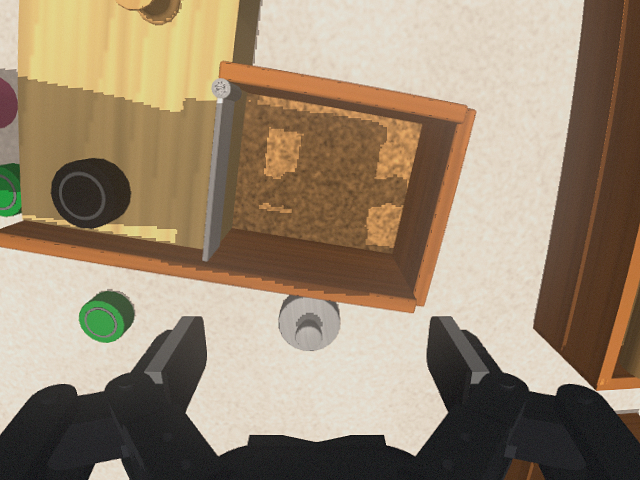

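The wrist view shows the black plug with its grey ring at about (91,192). The green look-alikes are at (8,188) and (105,317), the pink one at (5,103). The hinge pin is at (221,88), the flap's free edge at about (207,260), and the spool at (150,5). The target has to be black, ringed and on the deck, so it's the one at (91,192). I'll enlarge to confirm this and measure.

```bash
cat > h.py <<'E'
import numpy as np,cv2
from scipy.spatial.transform import Rotation as R
from plant import ctrl,cams
def tool():
    s=ctrl.get_state();T=np.eye(4);T[:3,:3]=R.from_quat(s['tcp_rot']).as_matrix();T[:3,3]=s['eef_pos'];return T
def world_from_cam(n,T=None):
    m=cams.camera_model(n)
    if n=="wrist": return (tool() if T is None else T)@m['tool_from_camera']
    W=np.eye(4);r=cv2.Rodrigues(m['rvec'])[0];W[:3,:3]=r.T;W[:3,3]=-r.T@m['tvec'];return W
def rays(n,px,T=None):
    m=cams.camera_model(n);W=world_from_cam(n,T)
    u=cv2.undistortPoints(np.array(px,float).reshape(-1,1,2),m['intrinsics'],m['distortion']).reshape(-1,2)
    return W[:3,3],(W[:3,:3]@np.c_[u,np.ones(len(u))].T).T
def onz(n,px,z,T=None):
    o,d=rays(n,px,T);return o+d*((np.asarray(z)-o[2])/d[:,2])[:,None]
def depthpts(n,px,D,T=None):
    o,d=rays(n,px,T);px=np.array(px).astype(int);return o+d*D[px[:,1],px[:,0]][:,None]
E
python3 - <<'E'
from h import *
print(tool().round(4))
a=np.load('wrist0.npz');p,D=a['p'],a['d'];
px=[(91,192),(221,88),(207,255),(212,180),(230,20),(100,30),(40,100),(180,200),(120,235),(80,233),(450,100),(345,90),(320,200)]
for q,w in zip(px,depthpts("wrist",px,D)): print(q,w.round(4))
cv2.imwrite('pics/w0a.png',cv2.resize(p[40:320,0:260],None,fx=2.1,fy=2.1,interpolation=cv2.INTER_CUBIC))
cv2.imwrite('pics/w0b.png',cv2.resize(p[40:320,200:490],None,fx=2.1,fy=2.1,interpolation=cv2.INTER_CUBIC))
E
```

```text
[[ 0.000e+00 -1.800e-03  1.000e+00  6.745e-01]
 [-1.000e+00  3.000e-04  0.000e+00  1.000e-04]
 [-3.000e-04 -1.000e+00 -1.800e-03  2.302e-01]
 [ 0.000e+00  0.000e+00  0.000e+00  1.000e+00]]
(91, 192) [0.5135 0.0341 0.1066]
(221, 88) [0.615  0.1001 0.1206]
(207, 255) [ 0.5977 -0.0085  0.1198]
(212, 180) [0.6052 0.0433 0.1194]
(230, 20) [0.6141 0.1485 0.0799]
(100, 30) [0.5207 0.1455 0.0799]
(40, 100) [0.4677 0.0996 0.0807]
(180, 200) [0.5679 0.0225 0.0788]
(120, 235) [ 0.5155 -0.0056  0.079 ]
(80, 233) [ 0.4879 -0.0011  0.0887]
(450, 100) [ 0.7962  0.1009 -0.    ]
(345, 90) [0.6916 0.0991 0.1143]
(320, 200) [0.677  0.0088 0.0084]
```

View pics/w0a.png

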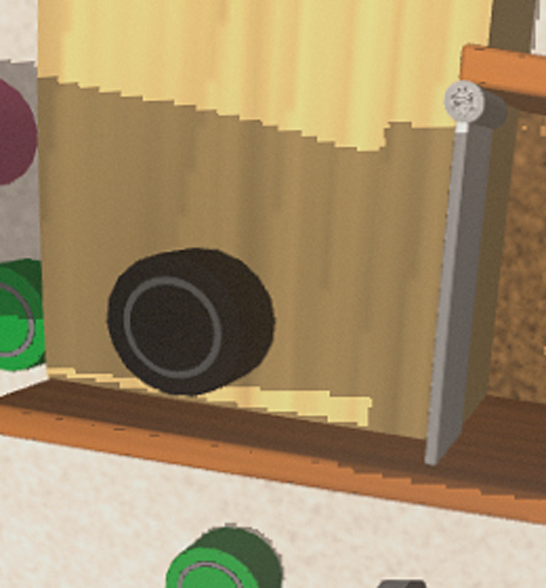

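View pics/w0b.png

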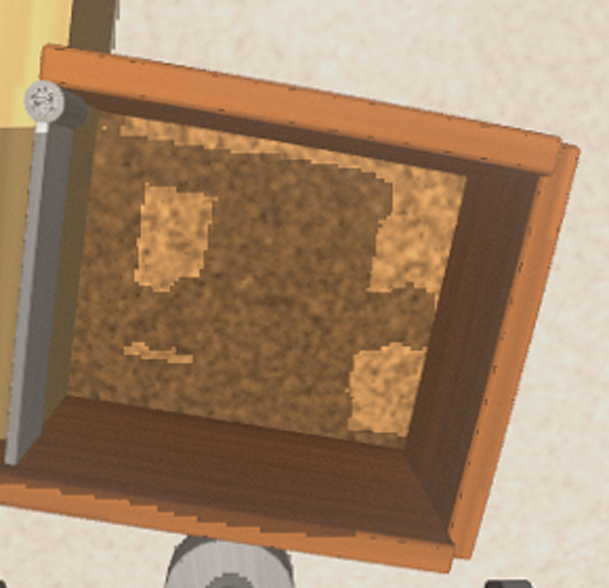

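```bash
python3 - <<'E'
from h import *
from scipy.optimize import least_squares
# box-frame known points (x,y,z) and wrist pixels
a=lambda u,v:(u/2.1,v/2.1+40); b=lambda u,v:(200+u/2.1,v/2.1+40)
C=[((4,56,120),a(464,101)),((6,-59,120),a(436,463)),((2,-59,120),a(427,462)),
((160,-65,115),b(450,543)),((0,73,115),b(42,45)),((160,73,115),b(560,138)),((160,61,115),b(553,176)),((160,-77,115),b(450,573)),((172,73,100),b(579,147)),((-160,151,80),None)]
C=[c for c in C if c[1]]
B=np.array([c[0] for c in C])/1e3; P=onz("wrist",[c[1] for c in C],B[:,2])
def f(t):
    r=np.array([[np.cos(t[2]),-np.sin(t[2])],[np.sin(t[2]),np.cos(t[2])]])
    return (B[:,:2]@r.T+t[:2]-P[:,:2]).ravel()
s=least_squares(f,[.6,.04,-.15],loss='soft_l1',f_scale=.002);print(s.x,np.degrees(s.x[2]));print((s.fun if 0 else f(s.x)).reshape(-1,2).round(4))
np.save('box.npy',s.x)
th=s.x[2];r=np.array([[np.cos(th),-np.sin(th)],[np.sin(th),np.cos(th)]])
tb=lambda p:(p[:,:2]-s.x[:2])@r
im=np.load('wrist0.npz')['p']
# plug ring: grey pixels inside plug region
q=onz("wrist",[a(172,327)],.106);print('plug ring eye',q,tb(q)*1e3)
sub=im[140:240,40:150].astype(int);
# plug silhouette on top plane : left-most edge pixels
for px,z in [(a(38,200),.08),(a(108,320),.106),(a(180,396),.08)]:
    w=onz("wrist",[px],z);print(px,w.round(4),(tb(w)*1e3).round(1))
# side & scene check
for n in("scene","side"):
    A=np.load(n+'0.npz')['p'];
    m=cams.camera_model(n)
    for nm,bp in(("plug",None),("hinge",(4,56,120)),("edge",(4,-59,120)),("spool",None)):
        if bp is None: continue
        w=np.r_[r@(np.array(bp[:2])/1e3)+s.x[:2],bp[2]/1e3]
        print(n,nm,cv2.projectPoints(w.reshape(1,3),m['rvec'],m['tvec'],m['intrinsics'],m['distortion'])[0].ravel().round(1))
    x0,y0,x1,y1={'scene':(300,180,440,330),'side':(210,190,370,340)}[n]
    cv2.imwrite(f'pics/{n}0c.png',cv2.resize(A[y0:y1,x0:x1],None,fx=4,fy=4,interpolation=cv2.INTER_CUBIC))
E
```

```text
[ 0.60094388  0.04588168 -0.16654598] -9.542381842444904
[[-0.0007  0.0003]
 [-0.0008 -0.0008]
 [-0.0017 -0.0005]
 [ 0.0025 -0.0009]
 [-0.0009  0.0015]
 [ 0.0013  0.0008]
 [ 0.0004  0.0002]
 [-0.0005 -0.0011]
 [ 0.001   0.0007]]
plug ring eye [[0.50578231 0.0313883  0.106     ]] [[-91.44216517 -30.06845342]]
(18.095238095238095, 135.23809523809524) [[0.4442 0.0747 0.08  ]] [[-159.4    2.5]]
(51.42857142857142, 192.38095238095238) [[0.4827 0.0342 0.106 ]] [[-114.7  -31.2]]
(85.71428571428571, 228.57142857142856) [[4.879e-01 1.000e-04 8.000e-02]] [[-103.9  -63.9]]
scene hinge [352.  275.4]
scene edge [308.1 249.3]
side hinge [260.8 241.4]
side edge [299.3 223.6]
```

View pics/side0c.png

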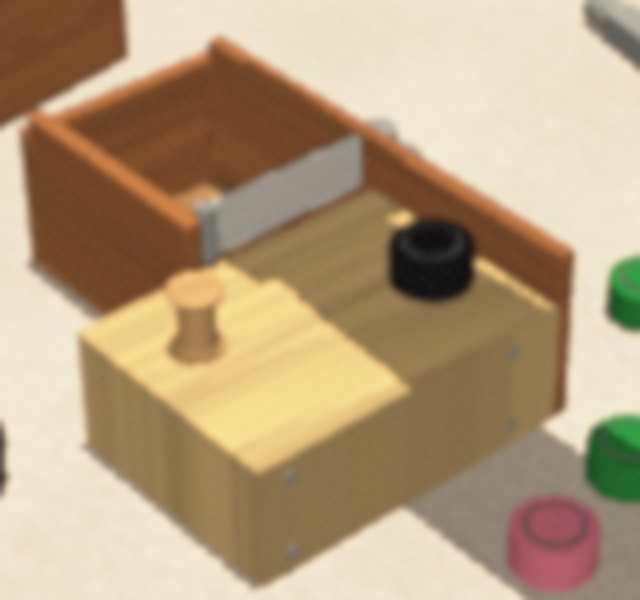

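View pics/scene0c.png

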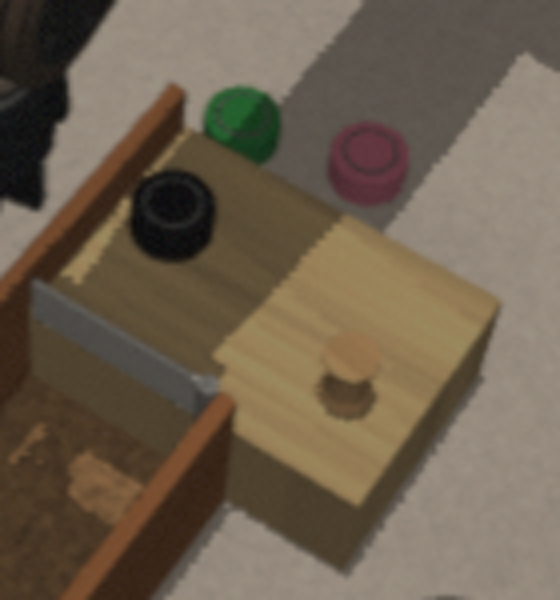

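Box pose: origin (0.601, 0.046), yaw -9.5°, residuals up to about 2.5 mm. The deck's near edge comes out at x=-159, as it should. The plug is at box (-91,-30), 10 mm from the fence, which agrees with the description. The crops confirm it's the black ringed one on the deck. 

Plan: straddle the plug with the jaw axis 20° left of the push and advance along world +x. The front-left finger opens the flap while the rear finger pushes. First I'll move above the plug.

Request:
play_rows([
  {"claw":8.54,"tz":-2.5,"tx":-0.5,"ay":-2},
  {"claw":8.54,"tz":-5.5,"tx":-1.2,"ay":-4},
  {"claw":8.54,"tz":-8.5,"tx":-1.8,"ay":-6},
  {"claw":8.54,"tz":-11.5,"tx":-2.4,"ay":-8},
  {"claw":8.54,"tz":-14,"tx":-3,"ay":-10},
  {"claw":8.54,"tz":-15.8,"tx":-3.3,"ay":-10.5},
  {"claw":8.54,"tz":-15.8,"tx":-3.3,"ay":-10.5},
  {"claw":8.54,"tz":-15.8,"tx":-3.3,"ay":-10.5},
  {"claw":8.54,"tz":-15.8,"tx":-3.3,"ay":-10.5},
])

```text
invalid input at $.steps[0]: expected keys claw, tx, ty, tz, ax, ay, az
```

```bash
python3 - <<'E'
from h import *
T=tool();print(T.round(4));p,D=cams.read_camera("wrist");cv2.imwrite("pics/w1.png",p);np.savez("w1.npz",p=p,d=D,T=T)
p,D=cams.read_camera("side");cv2.imwrite("pics/s1.png",p)
t=np.load('box.npy')
c,s=np.cos(t[2]),np.sin(t[2]);r=np.array([[c,-s],[s,c]])
for n,px,z in(("side",(258.7,276),.08),("scene",(388,269),.12)):
    w=onz(n,[px],z);print(n,'spool',((w[:,:2]-t[:2])@r*1e3).round(1))
E
```

```text
[[ 0.000e+00 -1.800e-03  1.000e+00  6.745e-01]
 [-1.000e+00  3.000e-04  0.000e+00  1.000e-04]
 [-3.000e-04 -1.000e+00 -1.800e-03  2.302e-01]
 [ 0.000e+00  0.000e+00  0.000e+00  1.000e+00]]
side spool [[-52.5 107.6]]
scene spool [[-53.8 110.2]]
```

View pics/w1.png

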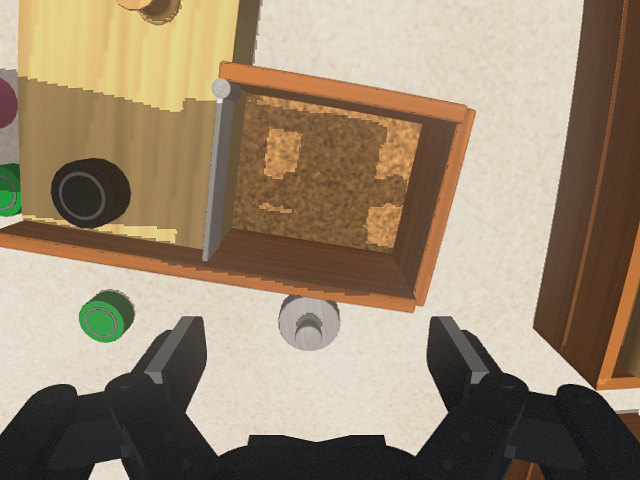

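View pics/s1.png

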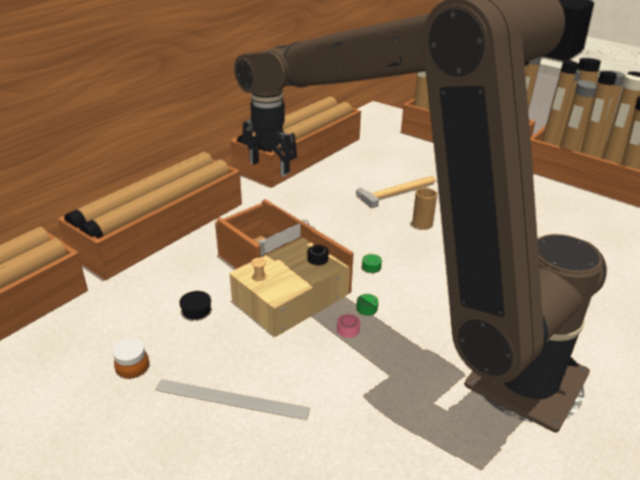

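The move was refused because every key is required, so nothing has moved and the pictures are the same as before. The spool is at about box (-53,109). I'll resend the move with all the keys.

Request:
play_rows([
  {"claw":8.54,"tx":-0.5,"ty":0,"tz":-2.5,"ax":0,"ay":-2,"az":0},
  {"claw":8.54,"tx":-1.2,"ty":0,"tz":-5.5,"ax":0,"ay":-4,"az":0},
  {"claw":8.54,"tx":-1.8,"ty":0,"tz":-8.5,"ax":0,"ay":-6,"az":0},
  {"claw":8.54,"tx":-2.4,"ty":0,"tz":-11.5,"ax":0,"ay":-8,"az":0},
  {"claw":8.54,"tx":-3,"ty":0,"tz":-14,"ax":0,"ay":-10,"az":0},
  {"claw":8.54,"tx":-3.3,"ty":0,"tz":-15.8,"ax":0,"ay":-10.5,"az":0},
  {"claw":8.54,"tx":-3.3,"ty":0,"tz":-15.8,"ax":0,"ay":-10.5,"az":0},
  {"claw":8.54,"tx":-3.3,"ty":0,"tz":-15.8,"ax":0,"ay":-10.5,"az":0},
  {"claw":8.54,"tx":-3.3,"ty":0,"tz":-15.8,"ax":0,"ay":-10.5,"az":0},
])

```text
time: 1.0
eef_pos: [0.5178, 0.0328, 0.2317]
tcp_rot: [-0.543, 0.452, -0.453, 0.544]
contact_force: [0.1, 0.3, -0.0]
opening: 0.995
```

```bash
python3 - <<'E'
from h import *
T=tool();print(T.round(4));p,D=cams.read_camera("wrist");cv2.imwrite("pics/w2.png",p);np.savez("w2.npz",p=p,d=D,T=T)
p,D=cams.read_camera("side");cv2.imwrite("pics/s2.png",p)
E
```

```text
[[ 1.819e-01  1.300e-03  9.833e-01  5.178e-01]
 [-9.833e-01 -2.000e-04  1.819e-01  3.280e-02]
 [ 5.000e-04 -1.000e+00  1.300e-03  2.317e-01]
 [ 0.000e+00  0.000e+00  0.000e+00  1.000e+00]]
```

View pics/w2.png

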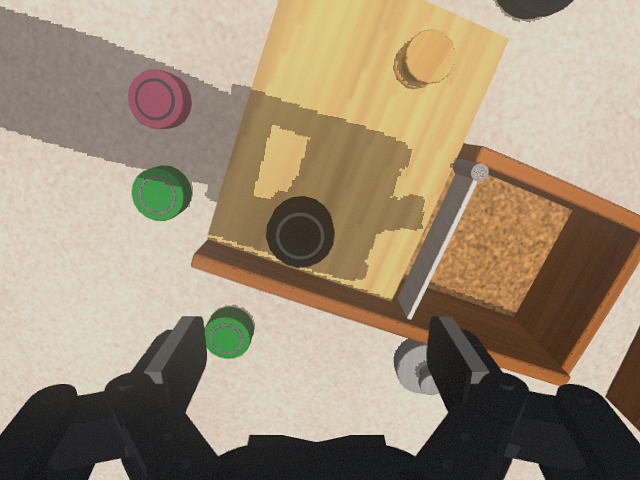

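View pics/s2.png

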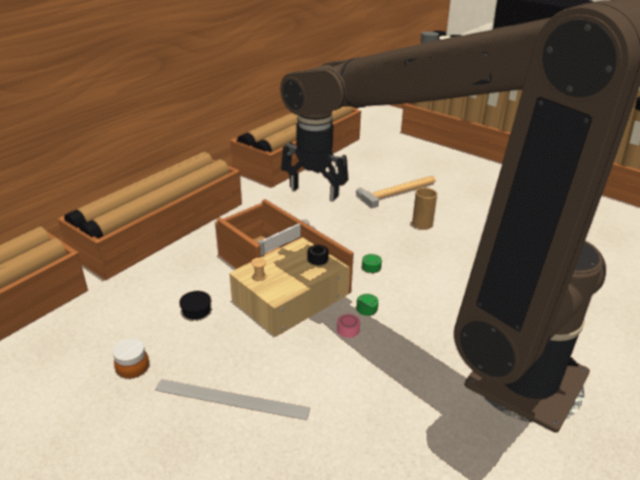

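```bash
python3 - <<'E'
from h import *
a=np.load('w2.npz');p,D,T=a['p'],a['d'],a['T'];t=np.load('box.npy')
c,s=np.cos(t[2]),np.sin(t[2]);r=np.array([[c,-s],[s,c]])
for n,px,z in(("plug",(300,236),.106),("hinge",(480,172),.12),("flapedge",(409,318),.12),("spooltop",(430,57),.12)):
    w=onz("wrist",[px],z,T);print(n,w.round(4),((w[:,:2]-t[:2])@r*1e3).round(1))
px=[(195,322),(204,322),(205,365),(150,375),(440,322),(430,365),(490,375),(500,400),(130,400),(560,400),(590,400),(610,420),(70,400)]
w=depthpts("wrist",px,D,T)
for q,v in zip(px,(w-T[:3,3])@T[:3,:3]*1e3): print(q,'tool mm',v.round(1))
E
```

```text
plug [[0.5057 0.0313 0.106 ]] [[-91.5 -30.1]]
hinge [[0.6147 0.1004 0.12  ]] [[ 4.5 56. ]]
flapedge [[ 0.5951 -0.012   0.12  ]] [[  3.8 -58. ]]
spooltop [[0.5639 0.1619 0.12  ]] [[-55.7 108.3]]
(195, 322) tool mm [-12.  -22.  -43.3]
(204, 322) tool mm [ 127.1  231.4 -122.9]
(205, 365) tool mm [  9.5 -16.7 -43.3]
(150, 375) tool mm [-10.6 -50.8 -48.1]
(440, 322) tool mm [-11.4 -21.   43.2]
(430, 365) tool mm [  7.9 -19.   42.1]
(490, 375) tool mm [-12.6 -53.6  47.3]
(500, 400) tool mm [-12.4 -63.7  45.7]
(130, 400) tool mm [-11.7 -62.9 -48.3]
(560, 400) tool mm [-12.7 -65.   61. ]
(590, 400) tool mm [-12.8 -65.8  68.8]
(610, 420) tool mm [-13.  -73.4  68.9]
(70, 400) tool mm [-12.5 -64.8 -63.4]
```

Second look agrees: plug at (-91.5,-30.1), hinge at (4.5,56), pad faces ±43 mm from the hand axis, gap behind the plug about 5 mm. I'll descend straddling the plug, backing 2 mm further.

Request:
play_rows([
  {"claw":8.54,"tx":0,"ty":2,"tz":-0.2,"ax":0,"ay":0,"az":0},
  {"claw":8.54,"tx":0,"ty":5,"tz":-0.2,"ax":0,"ay":0,"az":0},
  {"claw":8.54,"tx":0,"ty":8,"tz":-0.2,"ax":0,"ay":0,"az":0},
  {"claw":8.54,"tx":0,"ty":11,"tz":-0.2,"ax":0,"ay":0,"az":0},
  {"claw":8.54,"tx":0,"ty":13,"tz":-0.2,"ax":0,"ay":0,"az":0},
  {"claw":8.54,"tx":0,"ty":14.5,"tz":-0.2,"ax":0,"ay":0,"az":0},
  {"claw":8.54,"tx":0,"ty":15.5,"tz":-0.2,"ax":0,"ay":0,"az":0},
  {"claw":8.54,"tx":0,"ty":15.7,"tz":-0.2,"ax":0,"ay":0,"az":0},
  {"claw":8.54,"tx":0,"ty":15.7,"tz":-0.2,"ax":0,"ay":0,"az":0},
  {"claw":8.54,"tx":0,"ty":15.7,"tz":-0.2,"ax":0,"ay":0,"az":0},
])

```text
time: 1.93
eef_pos: [0.5161, 0.0325, 0.0753]
tcp_rot: [-0.543, 0.452, -0.453, 0.544]
contact_force: [0.1, 0.4, 0.6]
opening: 0.998
```

```bash
cat > look.py <<'E'
from h import *
import sys
k=sys.argv[1];T=tool();print(T.round(4),ctrl.get_state()['contact_force'].round(2),ctrl.get_state()['time'])
p,D=cams.read_camera("wrist");cv2.imwrite(f"pics/w{k}.png",p);np.savez(f"w{k}.npz",p=p,d=D,T=T)
p,D=cams.read_camera("side");cv2.imwrite(f"pics/s{k}.png",cv2.resize(p[150:350,180:400],None,fx=3,fy=3,interpolation=cv2.INTER_CUBIC))
E
python3 look.py 3
```

```text
[[ 1.822e-01  1.700e-03  9.833e-01  5.161e-01]
 [-9.833e-01 -2.000e-04  1.822e-01  3.250e-02]
 [ 5.000e-04 -1.000e+00  1.600e-03  7.530e-02]
 [ 0.000e+00  0.000e+00  0.000e+00  1.000e+00]] [0.09 0.44 0.64] 1.9333
```

View pics/w3.png

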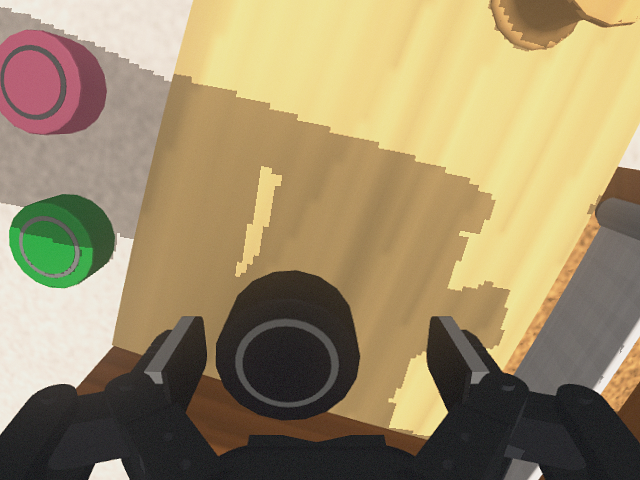

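View pics/s3.png

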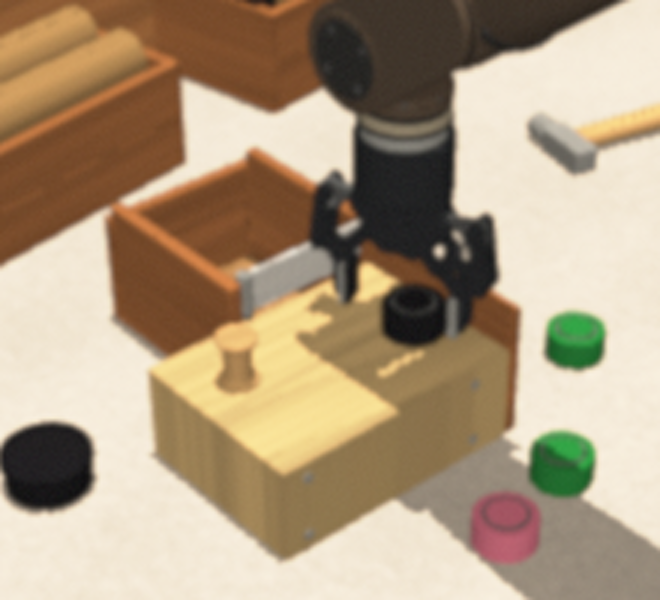

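The plug sits between the fingers with no contact force, and the fingers are clear of the flap, fence and spool. I'll advance slowly about 66 mm along world +x (tool z with a little +x) and then check the flap.

Request:
play_rows([
  {"claw":8.54,"tx":0.1,"ty":0,"tz":0.54,"ax":0,"ay":0,"az":0},
  {"claw":8.54,"tx":0.2,"ty":0,"tz":1.08,"ax":0,"ay":0,"az":0},
  {"claw":8.54,"tx":0.3,"ty":0,"tz":1.62,"ax":0,"ay":0,"az":0},
  {"claw":8.54,"tx":0.4,"ty":0,"tz":2.16,"ax":0,"ay":0,"az":0},
  {"claw":8.54,"tx":0.5,"ty":0,"tz":2.7,"ax":0,"ay":0,"az":0},
  {"claw":8.54,"tx":0.6,"ty":0,"tz":3.24,"ax":0,"ay":0,"az":0},
  {"claw":8.54,"tx":0.7,"ty":0,"tz":3.78,"ax":0,"ay":0,"az":0},
  {"claw":8.54,"tx":0.8,"ty":0,"tz":4.32,"ax":0,"ay":0,"az":0},
  {"claw":8.54,"tx":0.9,"ty":0,"tz":4.86,"ax":0,"ay":0,"az":0},
  {"claw":8.54,"tx":1.0,"ty":0,"tz":5.4,"ax":0,"ay":0,"az":0},
  {"claw":8.54,"tx":1.1,"ty":0,"tz":5.95,"ax":0,"ay":0,"az":0},
  {"claw":8.54,"tx":1.2,"ty":0,"tz":6.5,"ax":0,"ay":0,"az":0},
])

```text
time: 3.03
eef_pos: [0.5808, 0.0331, 0.0738]
tcp_rot: [0.544, -0.453, 0.451, -0.543]
contact_force: [-3.4, -0.3, 0.9]
opening: 0.999
```

```bash
python3 look.py 4
```

```text
[[ 1.828e-01 -2.100e-03  9.832e-01  5.808e-01]
 [-9.832e-01  4.000e-04  1.828e-01  3.310e-02]
 [-8.000e-04 -1.000e+00 -2.000e-03  7.380e-02]
 [ 0.000e+00  0.000e+00  0.000e+00  1.000e+00]] [-3.41 -0.3   0.87] 3.0333
```

View pics/w4.png

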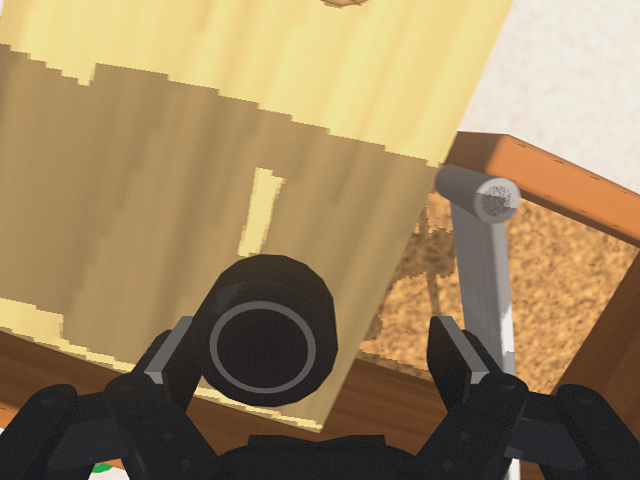

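View pics/s4.png

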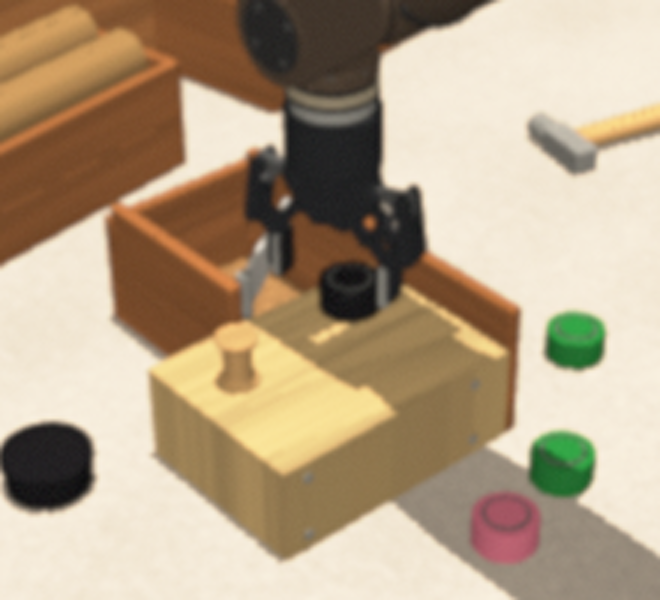

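The wrist view shows the flap swung open, from pin (497,200) to about (512,372), against the front finger. The plug ring is at (263,347) and the plug touches the rear pad.

```bash
python3 - <<'E'
from h import *
a=np.load('w4.npz');T=a['T'];t=np.load('box.npy')
c,s=np.cos(t[2]),np.sin(t[2]);r=np.array([[c,-s],[s,c]])
b=lambda px,z:((onz("wrist",[px],z,T)[:,:2]-t[:2])@r*1e3)[0]
P=b((263,347),.106);h=b((497,200),.12);e=b((511,372),.12)
print('plug',P,'hinge',h,'flap pt',e,'angle',np.arctan2(e[0]-h[0],h[1]-e[1]))
hw=T[:2,3];u=T[:2,2];pw=onz("wrist",[(263,347)],.106,T)[0,:2];print('plug in tool z,x',(pw-hw)@u*1e3,(pw-hw)@T[:2,0]*1e3)
E
```

```text
plug [-37.63530345 -14.24131126] hinge [ 4.46171752 55.96537313] flap pt [33.81747064 11.37106667] angle 0.5821772872777881
plug in tool z,x -18.131657674810803 -8.474637398402905
```

Step 1's condition is met: flap about 0.58 rad, plug at x=-38 mm. The plug is drifting left on the pad (8.5 mm of the 11 mm half width), so from here I push straight along the pad normal, edging slightly left to recentre.

Request:
play_rows([
  {"claw":8.54,"tx":-0.03,"ty":0,"tz":0.45,"ax":0,"ay":0,"az":0},
  {"claw":8.54,"tx":-0.06,"ty":0,"tz":0.9,"ax":0,"ay":0,"az":0},
  {"claw":8.54,"tx":-0.09,"ty":0,"tz":1.35,"ax":0,"ay":0,"az":0},
  {"claw":8.54,"tx":-0.12,"ty":0,"tz":1.8,"ax":0,"ay":0,"az":0},
  {"claw":8.54,"tx":-0.15,"ty":0,"tz":2.25,"ax":0,"ay":0,"az":0},
  {"claw":8.54,"tx":-0.18,"ty":0,"tz":2.7,"ax":0,"ay":0,"az":0},
  {"claw":8.54,"tx":-0.2,"ty":0,"tz":3.15,"ax":0,"ay":0,"az":0},
  {"claw":8.54,"tx":-0.2,"ty":0,"tz":3.5,"ax":0,"ay":0,"az":0},
])

```text
time: 3.8
eef_pos: [0.6158, 0.041, 0.0744]
tcp_rot: [-0.544, 0.452, -0.452, 0.544]
contact_force: [-3.0, -1.1, -0.6]
opening: 0.999
```

```bash
python3 look.py 5
```

```text
[[ 1.822e-01  3.000e-04  9.833e-01  6.158e-01]
 [-9.833e-01 -2.000e-04  1.822e-01  4.100e-02]
 [ 3.000e-04 -1.000e+00  3.000e-04  7.440e-02]
 [ 0.000e+00  0.000e+00  0.000e+00  1.000e+00]] [-3.01 -1.15 -0.63] 3.8
```

View pics/w5.png

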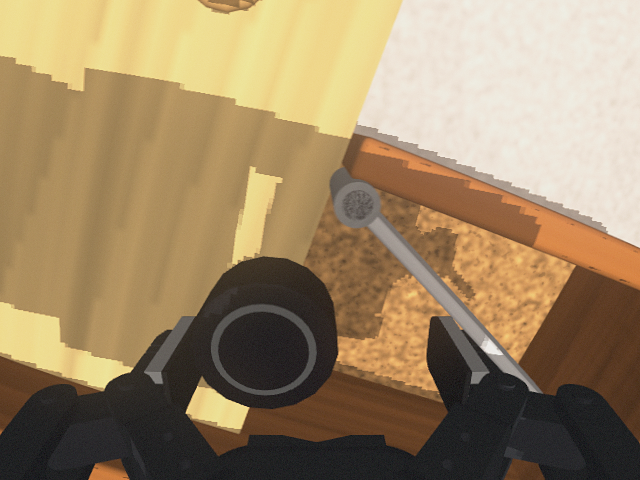

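View pics/s5.png

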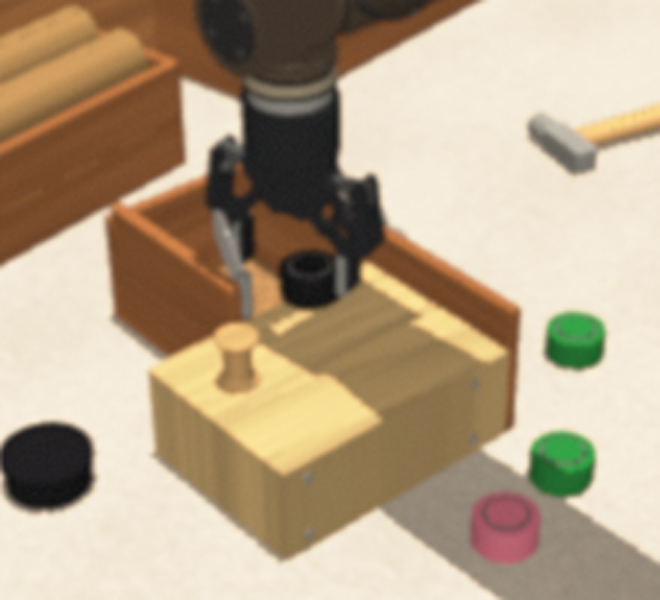

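The plug is still on the pad (ring at (264,349)) and about to cross the edge. The flap is held at about 1 rad. I'll push about 22 mm more, then wait.

Request:
play_rows([
  {"claw":8.54,"tx":0,"ty":0,"tz":0.4,"ax":0,"ay":0,"az":0},
  {"claw":8.54,"tx":0,"ty":0,"tz":0.8,"ax":0,"ay":0,"az":0},
  {"claw":8.54,"tx":0,"ty":0,"tz":1.2,"ax":0,"ay":0,"az":0},
  {"claw":8.54,"tx":0,"ty":0,"tz":1.6,"ax":0,"ay":0,"az":0},
  {"claw":8.54,"tx":0,"ty":0,"tz":2.0,"ax":0,"ay":0,"az":0},
  {"claw":8.54,"tx":0,"ty":0,"tz":2.2,"ax":0,"ay":0,"az":0},
  {"claw":8.54,"tx":0,"ty":0,"tz":2.2,"ax":0,"ay":0,"az":0},
  {"claw":8.54,"tx":0,"ty":0,"tz":2.2,"ax":0,"ay":0,"az":0},
  {"claw":8.54,"tx":0,"ty":0,"tz":2.2,"ax":0,"ay":0,"az":0},
])

```text
time: 4.65
eef_pos: [0.6376, 0.0447, 0.0746]
tcp_rot: [-0.543, 0.452, -0.453, 0.544]
contact_force: [0.7, -2.1, -0.1]
opening: 0.998
```

```bash
python3 look.py 6
```

```text
[[ 1.818e-01  2.200e-03  9.833e-01  6.376e-01]
 [-9.833e-01 -5.000e-04  1.818e-01  4.470e-02]
 [ 9.000e-04 -1.000e+00  2.100e-03  7.460e-02]
 [ 0.000e+00  0.000e+00  0.000e+00  1.000e+00]] [ 0.74 -2.05 -0.06] 4.65
```

View pics/w6.png

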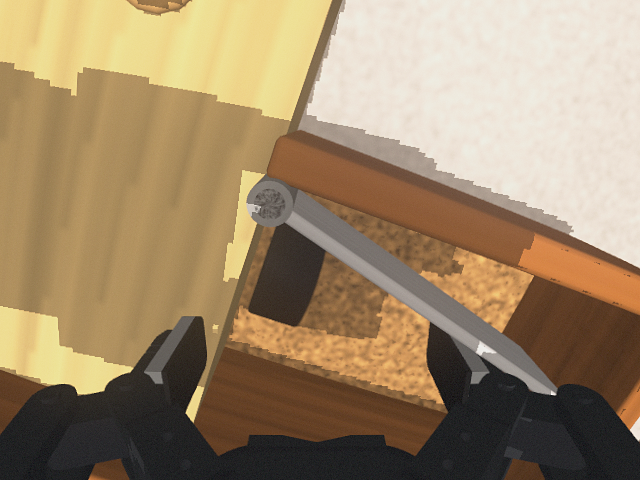

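View pics/s6.png

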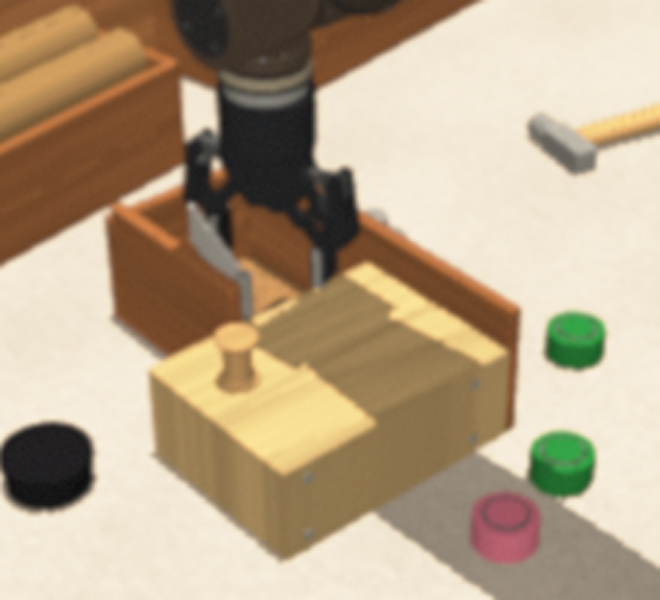

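The plug is in the bin, standing on its rim at about (288,277) in the wrist view, and the finger still holds the flap. I'll back out along the same path so the flap closes gently onto the finger, then lift.

Request:
play_rows([
  {"claw":8.54,"tx":0,"ty":0,"tz":-1.0,"ax":0,"ay":0,"az":0},
  {"claw":8.54,"tx":0,"ty":0,"tz":-2.2,"ax":0,"ay":0,"az":0},
  {"claw":8.54,"tx":0.1,"ty":0,"tz":-3.4,"ax":0,"ay":0,"az":0},
  {"claw":8.54,"tx":0.2,"ty":0,"tz":-4.6,"ax":0,"ay":0,"az":0},
  {"claw":8.54,"tx":0.2,"ty":0,"tz":-5.7,"ax":0,"ay":0,"az":0},
  {"claw":8.54,"tx":0,"ty":0,"tz":-6.9,"ax":0,"ay":0,"az":0},
  {"claw":8.54,"tx":-0.2,"ty":0,"tz":-8.1,"ax":0,"ay":0,"az":0},
  {"claw":8.54,"tx":-0.4,"ty":0,"tz":-9.2,"ax":0,"ay":0,"az":0},
  {"claw":8.54,"tx":-0.6,"ty":0,"tz":-10.3,"ax":0,"ay":0,"az":0},
  {"claw":8.54,"tx":-0.8,"ty":0,"tz":-11.4,"ax":0,"ay":0,"az":0},
  {"claw":8.54,"tx":-1.0,"ty":0,"tz":-12.1,"ax":0,"ay":0,"az":0},
  {"claw":8.54,"tx":-1.0,"ty":0,"tz":-12.1,"ax":0,"ay":0,"az":0},
])

```text
time: 5.75
eef_pos: [0.515, 0.0335, 0.0743]
tcp_rot: [-0.544, 0.452, -0.452, 0.544]
contact_force: [-0.4, -0.3, -0.6]
opening: 1.003
```

Request:
play_rows([
  {"claw":8.54,"tx":0,"ty":-2,"tz":0,"ax":0,"ay":0,"az":0},
  {"claw":8.54,"tx":0,"ty":-5,"tz":0,"ax":0,"ay":0,"az":0},
  {"claw":8.54,"tx":0,"ty":-8,"tz":0,"ax":0,"ay":0,"az":0},
  {"claw":8.54,"tx":0,"ty":-11,"tz":0,"ax":0,"ay":0,"az":0},
  {"claw":8.54,"tx":0,"ty":-14,"tz":0,"ax":0,"ay":0,"az":0},
  {"claw":8.54,"tx":0,"ty":-15.7,"tz":0,"ax":0,"ay":0,"az":0},
  {"claw":8.54,"tx":0,"ty":-15.7,"tz":3,"ax":0,"ay":0,"az":0},
  {"claw":8.54,"tx":0,"ty":-15.7,"tz":6,"ax":0,"ay":0,"az":0},
  {"claw":8.54,"tx":0,"ty":-15.7,"tz":8,"ax":0,"ay":0,"az":0},
  {"claw":8.54,"tx":0,"ty":-15.7,"tz":8,"ax":0,"ay":0,"az":0},
  {"claw":8.54,"tx":0,"ty":-15.7,"tz":8,"ax":0,"ay":0,"az":0},
])

```text
time: 6.67
eef_pos: [0.5954, 0.0477, 0.2311]
tcp_rot: [-0.544, 0.452, -0.452, 0.544]
contact_force: [-0.0, -0.1, -0.7]
opening: 1.002
```

```bash
python3 look.py 7; python3 - <<'E'
from h import *
p,_=cams.read_camera("scene");a=np.load('scene0.npz')['p'];cv2.imwrite("pics/c7.png",p)
E
```

```text
[[ 1.828e-01 -3.000e-04  9.831e-01  5.954e-01]
 [-9.831e-01  3.000e-04  1.828e-01  4.770e-02]
 [-3.000e-04 -1.000e+00 -2.000e-04  2.311e-01]
 [ 0.000e+00  0.000e+00  0.000e+00  1.000e+00]] [-0.01 -0.13 -0.72] 6.6667
```

View pics/w7.png

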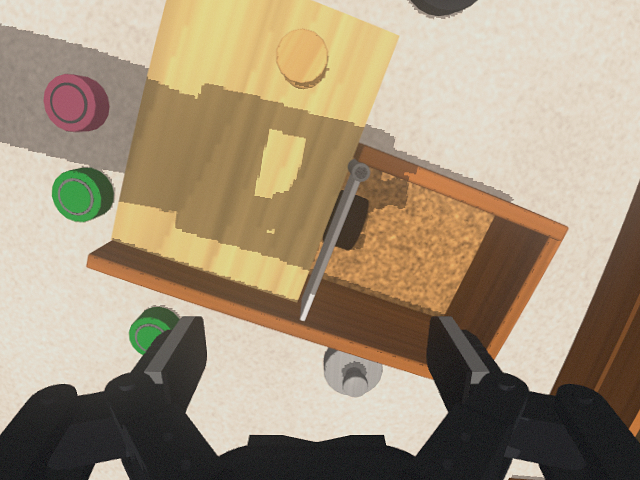

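View pics/c7.png

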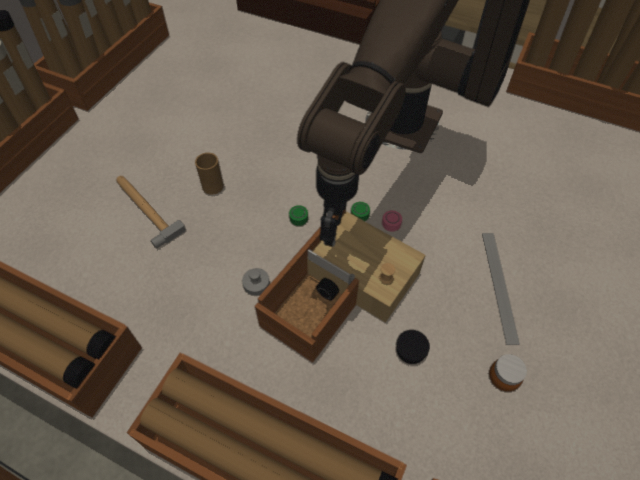

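View pics/s7.png

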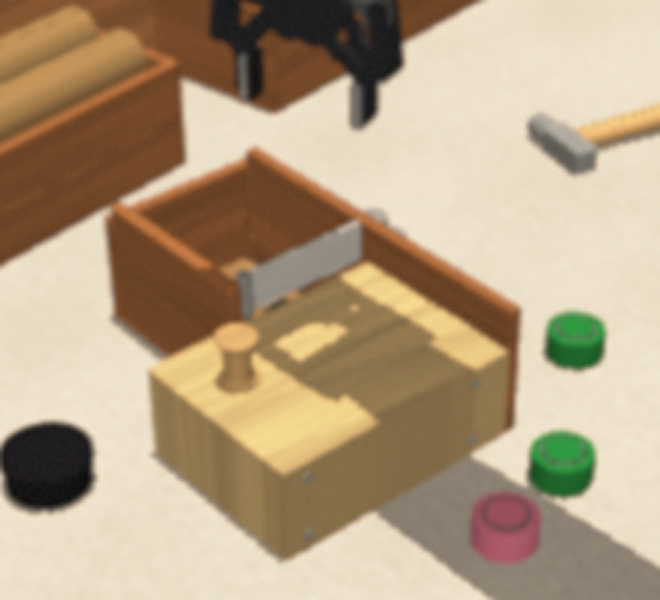

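The hand is clear, the flap looks shut, and the plug stands on its rim against the deck face inside the bin. The bystanders look unmoved. I'll wait briefly, then check that the plug is at rest and measure heights and the flap angle.

Request:
play_rows([
  {"claw":8.54,"tx":0,"ty":0,"tz":0,"ax":0,"ay":0,"az":0},
  {"claw":8.54,"tx":0,"ty":0,"tz":0,"ax":0,"ay":0,"az":0},
  {"claw":8.54,"tx":0,"ty":0,"tz":0,"ax":0,"ay":0,"az":0},
  {"claw":8.54,"tx":0,"ty":0,"tz":0,"ax":0,"ay":0,"az":0},
  {"claw":8.54,"tx":0,"ty":0,"tz":0,"ax":0,"ay":0,"az":0},
  {"claw":8.54,"tx":0,"ty":0,"tz":0,"ax":0,"ay":0,"az":0},
  {"claw":8.54,"tx":0,"ty":0,"tz":0,"ax":0,"ay":0,"az":0},
  {"claw":8.54,"tx":0,"ty":0,"tz":0,"ax":0,"ay":0,"az":0},
  {"claw":8.54,"tx":0,"ty":0,"tz":0,"ax":0,"ay":0,"az":0},
  {"claw":8.54,"tx":0,"ty":0,"tz":0,"ax":0,"ay":0,"az":0},
  {"claw":8.54,"tx":0,"ty":0,"tz":0,"ax":0,"ay":0,"az":0},
  {"claw":8.54,"tx":0,"ty":0,"tz":0,"ax":0,"ay":0,"az":0},
])

```text
time: 7.82
eef_pos: [0.5947, 0.0474, 0.2313]
tcp_rot: [0.544, -0.452, 0.452, -0.544]
contact_force: [-0.1, -0.6, -0.7]
opening: 0.998
```

```bash
python3 look.py 8; python3 - <<'E'
from h import *
p,D=cams.read_camera("scene");a=np.load('scene0.npz')['p'];b=cv2.imread("pics/c7.png")
t=np.load('box.npy');c,s=np.cos(t[2]),np.sin(t[2]);r=np.array([[c,-s],[s,c]])
def cen(im):
    m=np.zeros(im.shape[:2],np.uint8);m[275:305,312:345]=(im.max(2)<45)[275:305,312:345];return m
for im in(b,p):
    m=cen(im);y,x=np.nonzero(m);print('plug px',x.mean(),y.mean(),len(x))
y,x=np.nonzero(cen(p));w=depthpts("scene",np.c_[x,y],D);q=np.c_[(w[:,:2]-t[:2])@r,w[:,2]]*1e3
print('plug pts box min/med/max',q.min(0).round(),np.median(q,0).round(),q.max(0).round())
A=np.load('w8.npz');T=A['T'];g=lambda px:((onz("wrist",[px],.12,T)[:,:2]-t[:2])@r*1e3)[0]
h,e=g((361,172)),g((303,319));print('hinge',h,'edge',e,np.arctan2(e[0]-h[0],h[1]-e[1]))
d=cv2.absdiff(a,p).max(2)
for n,(u,v) in dict(weight=(256,281),big=(412,347),core=(209,172),wax=(509,372),mallet=(152,212),rule=(500,288),spool=(386,276)).items():
    tp=a[v-18:v+18,u-18:u+18];R_=cv2.matchTemplate(p[v-26:v+26,u-26:u+26],tp,cv2.TM_CCOEFF_NORMED);_,mx,_,l=cv2.minMaxLoc(R_);print(n,'shift px',l[0]-8,l[1]-8,round(mx,3))
w7=cv2.imread('pics/w7.png');print('w7/w8 plug diff',cv2.absdiff(w7[190:260,320:370],A['p'][190:260,320:370]).mean())
E
```

```text
[[ 0.1823 -0.      0.9833  0.5947]
 [-0.9833  0.      0.1823  0.0474]
 [-0.     -1.     -0.      0.2313]
 [ 0.      0.      0.      1.    ]] [-0.11 -0.58 -0.69] 7.8167
plug px 327.32378223495704 288.68767908309457 349
plug px 327.299711815562 288.63976945244957 347
plug pts box min/med/max [  2. -18.  13.] [29. 10. 52.] [ 501.  320. 1068.]
hinge [ 3.7266015  55.59154651] edge [  3.82062529 -57.797806  ] 0.0008292116143512112
weight shift px 0 0 0.998
big shift px 0 0 0.998
core shift px 0 0 0.999
wax shift px 0 0 0.999
mallet shift px 0 0 0.998
rule shift px 0 0 0.998
spool shift px 0 0 0.668
w7/w8 plug diff 8.595142857142857
```

The plug is at rest (0.05 px shift over about 1.3 s), low in the bin, and the flap is at 0.001 rad. The spool's match score is low, probably because the arm's shadow has moved, so I'll check its position in the wrist view before handing in.

```bash
python3 - <<'E'
from h import *
A=np.load('w8.npz');T=A['T'];t=np.load('box.npy');c,s=np.cos(t[2]),np.sin(t[2]);r=np.array([[c,-s],[s,c]])
g=((onz("wrist",[(302,57)],.12,T)[:,:2]-t[:2])@r*1e3)[0];print('spool',g)
cv2.imwrite('pics/w8c.png',cv2.resize(A['p'][0:260,240:420],None,fx=2.3,fy=2.3))
E
```

```text
spool [-55.51911922 107.92532176]
```

View pics/w8c.png

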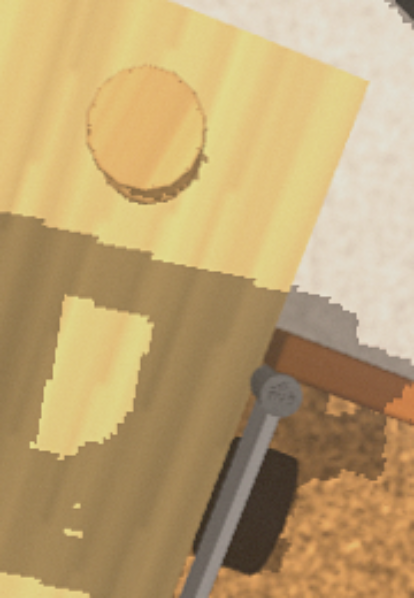

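The spool top is at (147,125) in the crop, which puts it at (-55.5,107.9), within 0.5 mm of before. The plug lies below the shut flap. Handing in.

```bash
python3 -c "
from plant import ctrl
print(ctrl.sign_off())"
```

```text
the job is handed in; nothing more can be done
None
```

The plug is in the bin and the job is handed in at about 8 s of the 48 s. No verdict was reported, so what follows rests on my own measurements.

I lowered the open gripper so its fingers straddled the plug, with the jaws turned about 20° left of the push direction. Moving forward, the front finger opened the flap: I measured 0.58 rad with the plug's centre still 38 mm before the edge. The rear finger then pushed the plug over the edge while the front finger held the flap open at roughly 1 rad. I backed out along the same path so the flap closed on the finger, then lifted the hand clear.

**Last checks:**
- **Flap:** shut, at about 0.001 rad.
- **Plug:** at rest in the bin, standing on its rim against the deck face rather than lying flat. Its visible surface had a median height of 52 mm. That depth patch also took in some stray far points. From the plug's size, I put its centre at about 33 mm (limit 60 mm).
- **Bystanders:** the six on the bench showed no pixel shift. The spool's picture match was poor (0.67), probably because the arm's shadow had moved. Measured in the wrist view instead, it was within 0.5 mm of its starting place.
- **Hand:** in the air above the box, touching nothing.

Two things did not go as planned. My first move call was refused for missing keys, and nothing moved. The plug also slid about 8 mm along the finger pad partway through, so I changed the push direction to keep it on the pad.

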